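# Bleed the glue gun and hold the pot lid at its vent position

### The job

Get the bench glue pot ready for an air flush: first squeeze the trigger of its upright glue gun fully in against the grip and let it spring right back, so that no pressure is left in the line. Then set the pot's lid in the mouth with its two lugs through the two slots until the flange lies flat on the collar, and turn it clockwise (seen from above) to the vent position, half-way (45 degrees) to the lock and short of the lock click. Finish there, still gripping the lid's bar: it is sprung and turns back if let go; leave the things lying about where they are.

Things in the scene. Friction and masses are not known exactly. Their poses are not given: they have to be found in the camera images.
- glue_pot: Fixed unit: grey base plate 150 (x) x 290 mm (y) with an open aluminium pot (axis 70 mm to +y of the origin) and an upright glue gun, nozzle down (axis 95 mm to -y). Origin on the bench under the plate's centre; x, y level, z up. Place and yaw vary (yaw up to 0.35 rad off the robot's axes).
- gun_grip (a point): On the axis of the gun's fixed upright grip, 140 mm above the bench, axes as glue_pot. The grip is a black rounded bar, 28 mm (x) by 26 mm (y), its free top 172 mm above the bench. Above 100 mm height nothing stands within 35 mm of it but the trigger.
- trigger_pad (a point): Middle of the trigger's outer face, 140 mm above the bench, 31 mm from the grip's axis on its -y side (away from the pot). Steel strip 20 mm wide, 6 thick, pinned at its foot (78 mm high), free end up (167 mm). Grip and trigger together measure 44 mm along y at rest, 32 mm squeezed flat; takes 3.5 N to start, 8 N at the end.
- glue_trigger (a joint): Angle of the trigger, rad: 0 at rest (its spring holds it there), 0.20 squeezed fully in against the grip.
- pot_mouth (a point): Centre of the pot's mouth, top of its steel collar, 120 mm above the bench; axes as glue_pot. Collar 122 mm across, 6 thick; round hole 69 mm, chamfered; two slots along the unit's x axis (one each way), 15 mm wide, out to 42 mm from the axis. Marks on the rim: one pip at each slot (entry), two pips 45 degrees clockwise of it (vent), a bar at 90 (lock). Counter-clockwise there is a stop.
- pot_lid: Loose lid, right way up on the bench, any yaw; 0.24 kg. Origin centre of its underside, z up, x along the bar. Nose 8 mm high widening from 56 to 66 mm, plug 66 mm, flange 95 mm across at 22 to 30 mm height. Two lugs 10 mm wide, 8 to 14 mm above the underside, reach 40 mm from the axis, one under each end of the bar. Same when turned half a turn. Goes in with the bar along the unit's x axis.
- lid_bar (a point): Grip point on the lid's axis, 52 mm above its underside (22 above the flange's top). The bar is black, upright, 74 mm long (lid x), 13 mm thick (lid y: grip across it), from 30 to 68 mm above the lid's underside. Axes as the lid's.
- lid_seat (a point): On the lid's axis at the underside of its flange, 30 mm below lid_bar; lies on pot_mouth when the lid is seated. Turned clockwise, from 12 degrees on a sprung ring pushes the lugs back: 0.07 N m at first, 0.23 at 45 degrees, 0.4 at 80; from 65 to 80 degrees the lugs ride over sprung balls and click into the lock at 90. Axes as the lid's.
- wax: Bystander: flat round green tin, 86 wide, 43 high (a closed tin, not the lid); leave it alone. Origin under its centre.
- screwdriver: Bystander: red-handled screwdriver; leave it alone. Origin under its centre.
- brush: Bystander: flat paint brush; leave it alone. Origin under its centre.
- marker: Bystander: marker pen; leave it alone. Origin under its centre.
Mind the look-alikes: they are no part of the job. There is more than one size of the pot_lid; the one meant has the size given above.

How it is judged:
By the outcome, as a careful person would: the job done as asked, in the order asked, and still so for the second after the job is handed in, while the arm keeps its last pose, push and grip.
It also fails if it takes over 64 s, if anything falls off the work surface, if the arm or the gripper's body presses on something with over 40 N, if the wrist force passes 120 N, or if a joint passes its speed limit or range.

### The arm

A 7-joint arm with a two-finger parallel gripper is mounted at the origin on a cart in front of the work surface, level with it; the furniture and walls round the work are solid. World frame = base frame: x ahead of the robot, y to its left, z up, the work surface at z = 0. Lengths are in m, angles in degrees, forces in N, time in s.
With the tool pointing down it reaches from about 0.4 to 0.85 m from the base axis. Payload 4.5 kg.
Tool frame: the origin (TCP) lies midway between the tips of the shut fingers; the grasp point (between the pads) lies 19 mm behind it; z points along the fingers, y is the direction in which the jaws open and shut (so a half turn about z gives the same grasp; the last joint's range is limited). The gripper opens to 88 mm and grips with 3 to 60 N. Pads are 18 mm wide; open, the fingers measure 123 mm over their backs; the gripper's body (75 mm by 187 mm) begins 45 mm behind the grasp point.
Start: joints at [76.192, 39.483, -11.15, 89.685, 9.013, 51.709, -12.324], TCP at [0.17, -0.602, 0.239] pointing down, gripper open.
Joint ranges: [-172.22, 172.22], [-26.19, 119.32], [-84.43, 86.54], [7.71, 146.69], [-57.33, 237.33], [2.42, 119.75], [-152.13, 152.13]. Speed limits (degrees/s): [147.25, 147.25, 180, 180, 180, 180, 180].

### API

Orientations are given as [roll, pitch, yaw] about the fixed x, y, z axes, in that order (R = Rz(yaw) Ry(pitch) Rx(roll)).
In Python, from workcell import manip gives the robot as it stands.
- The arm moves only by the tool carry_out, never from a script. Its argument "steps" is a list of rows, each a list of 3 entries, a list of its own where there are three numbers: the shift along the tool's x, y, z normalised to -1 to 1, where 1 is 200 mm, then the turn, a rotation vector about the tool's x, y, z normalised to -1 to 1, where 1 is 90 degrees, then the opening, from 0 (shut) to 1 (fully open). A call has 1 to 12 rows; each row is the pose to reach, as a shift and turn from the pose commanded when the call began, along the tool's axes at that moment; what a row does not reach only later rows make up. A row lasts 1/8 s, in which the tool goes at most 62.5 mm and 10.7 degrees, less where a joint would pass 70% of its speed; a pose out of reach is approached as far as the arm can. A call with a number of a shift or a turn outside -1 to 1 is refused whole. A call with a gripper value outside its range is refused whole. The fingers move at their own pace and stop on an object; "squeeze" is the grip in N (left out, the last holds). Time passes only in rows, so rows that repeat a pose let the fingers close. It gives the time, the measured TCP pose, the force and the opening at its end, in the units of the state.
- manip.get_obs(): the state, without advancing time (a new reading comes with each control period).
- manip.camera(name): name is "scene" or "side" or "wrist"; returns the picture (384x512x3 uint8, red, green, blue); there is no depth.
- manip.camera_model(name): a dict with "K" (3x3 intrinsics, pixels), "dist_coeffs" ([k1, k2, p1, p2, k3] as OpenCV has them; the pictures are not rectified), "R" (3x3) and "t" (3): a world point X has camera coordinates R X + t; the wrist camera has in their place "mount" (4x4, takes a point from camera to tool coordinates, whose origin is the TCP and whose axes are the flange's). Camera axes: x right, y down, z forward; pixel columns grow to the right and rows downward; lengths in m; the calibration is good to about 2 mm. A picture is of the moment at which its call begins: read the wrist's pose just before it. camera_model takes no time and is no camera call.
- manip.job_done(): hands the job in, once; it reports no verdict.
The state is a dict: "time": time; "qpos": joint angles; "dq": joint speeds; "tau": joint torques, N m; "eef_pos": TCP position; "eef_rot": TCP orientation; "contact_force": force on the tool from outside, world axes, zero at the start; "moment": the same for the moment, N m; "grip_width": opening from 0.0 (shut) to 1.0 (fully open).
Only numpy, scipy, OpenCV 4.12 (cv2) and the standard library are available. Lean on these libraries where they do the work, as an engineer would, in place of code of your own. Each camera call takes 0.05 s, during which the arm holds its last target.

## Working session

There is one attempt and no reset: what is moved stays moved. The work goes in short steps, Python scripts to look and compute and a tool call to move; the robot and the scene stay as the last step left them, time stands still between calls to the robot, and variables do not carry over. Pictures are saved under pics/ and viewed, and the job is handed in when it is done.

Besides the shell and the picture viewer there is one more tool, called after "Emit:" as name(argument=value, ...), one argument or row to a line, values as JSON. carry_out: Moves the arm, as the interface text tells. Its arguments: {"type":"object","properties":{"steps":{"type":"array","items":{"type":"array"}},"squeeze":{"type":"number"}},"required":["steps"]}

```bash
ls; mkdir -p pics
python3 - <<'E'
from workcell import manip
import cv2
o=manip.get_obs(); print({k:o[k] for k in ('time','eef_pos','eef_rot','contact_force','grip_width')})
for n in ('scene','side','wrist'):
    cv2.imwrite(f'pics/{n}0.png',manip.camera(n)[:,:,::-1])
    m=manip.camera_model(n); print(n,m)
E
```

```text
pics
{'time': 0.0, 'eef_pos': array([ 0.16939003, -0.60096014,  0.23791552]), 'eef_rot': array([-1.79895727e+02,  6.55465181e-03,  1.57510234e+01]), 'contact_force': array([-0.72177148, -0.29358214, -0.14730633]), 'grip_width': 0.9999176029670536}
scene {'K': array([[470.04891102,   0.        , 253.37668208],
       [  0.        , 470.04891102, 188.0103078 ],
       [  0.        ,   0.        ,   1.        ]]), 'dist_coeffs': array([-0.06918749,  0.        ,  0.        ,  0.        ,  0.        ]), 'R': array([[ 0.90074099, -0.43401053, -0.01733572],
       [-0.26844657, -0.52486746, -0.80774414],
       [ 0.3414705 ,  0.73222197, -0.58927827]]), 't': array([-0.46327805,  0.23738877,  1.55150333])}
side {'K': array([[385.24921487,   0.        , 258.27442706],
       [  0.        , 385.24921487, 194.91124802],
       [  0.        ,   0.        ,   1.        ]]), 'dist_coeffs': array([-0.05324719,  0.        ,  0.        ,  0.        ,  0.        ]), 'R': array([[-0.9009327 , -0.43395559,  0.00167645],
       [-0.24297188,  0.50122411, -0.8305053 ],
       [ 0.35956214, -0.74863672, -0.5570082 ]]), 't': array([0.46560168, 0.19727855, 1.00471436])}
wrist {'K': array([[298.47859097,   0.        , 253.00115722],
       [  0.        , 298.47859097, 192.9798428 ],
       [  0.        ,   0.        ,   1.        ]]), 'dist_coeffs': array([-0.01962476,  0.        ,  0.        ,  0.        ,  0.        ]), 'mount': array([[ 4.86195558e-04, -9.48084926e-01, -3.18016881e-01,
         8.35482801e-02],
       [ 9.99999391e-01,  1.45947526e-04,  1.09373003e-03,
         9.62597249e-05],
       [-9.90535176e-04, -3.18017220e-01,  9.48084420e-01,
        -1.45863923e-01],
       [ 0.00000000e+00,  0.00000000e+00,  0.00000000e+00,
         1.00000000e+00]])}
```

View pics/scene0.png

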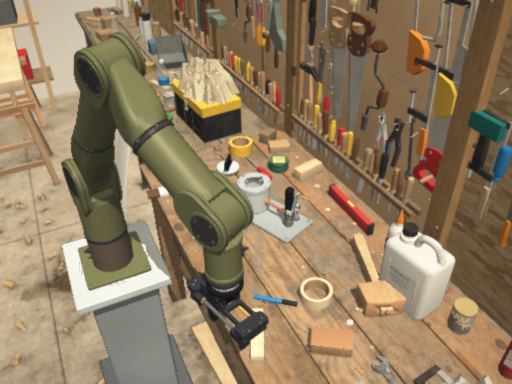

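View pics/side0.png

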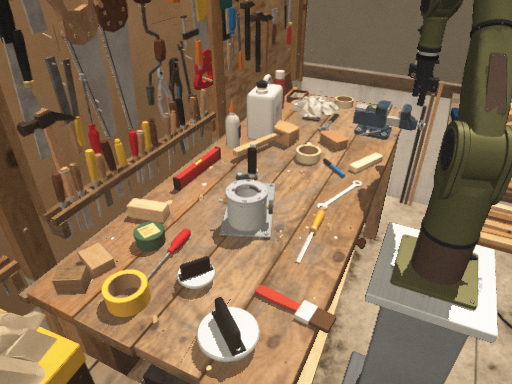

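View pics/wrist0.png

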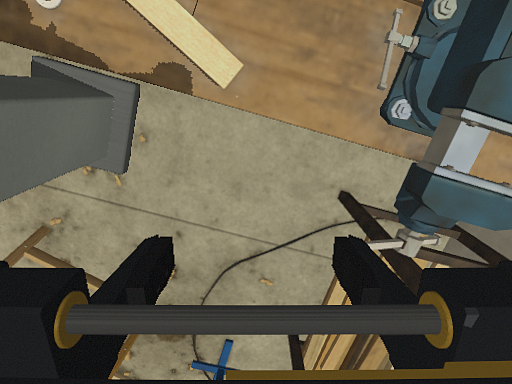

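Side view: two white lids with black bars at about (196,273), smaller or further away, and (228,333), larger or nearer. The pot is at (247,205) and the gun at (252,165). I'll measure both lids.

```bash
cat > h.py <<'E'
import numpy as np, cv2
from workcell import manip
from scipy.spatial.transform import Rotation as Rn
def cam(name,o=None):
    m=manip.camera_model(name); K=m['K'];d=m['dist_coeffs']
    if 'R' in m: return K,d,m['R'],m['t']
    o=o or manip.get_obs()
    T=np.eye(4);T[:3,:3]=Rn.from_euler('xyz',o['eef_rot'],degrees=True).as_matrix();T[:3,3]=o['eef_pos']
    W=np.linalg.inv(T@m['mount']); return K,d,W[:3,:3],W[:3,3]
def rays(c,px):
    K,d,R,t=c
    u=cv2.undistortPoints(np.array(px,float).reshape(-1,1,2),K,d).reshape(-1,2)
    D=np.c_[u,np.ones(len(u))]@R; return -R.T@t, D/np.linalg.norm(D,axis=1)[:,None]
def onz(c,px,z):
    C,D=rays(c,px); return C+D*((z-C[2])/D[:,2])[:,None]
def proj(c,P):
    K,d,R,t=c; return cv2.projectPoints(np.array(P,float).reshape(-1,3),cv2.Rodrigues(R)[0],t,K,d)[0].reshape(-1,2)
def circ(P):
    A=np.c_[2*P[:,:2],np.ones(len(P))];s=np.linalg.lstsq(A,(P[:,:2]**2).sum(1),rcond=None)[0]
    r=np.sqrt(s[2]+s[0]**2+s[1]**2); return s[:2],r,np.abs(np.hypot(*(P[:,:2]-s[:2]).T)-r).max()
E
python3 - <<'E'
import cv2
a=cv2.imread('pics/side0.png')
cv2.imwrite('pics/s_lids.png',cv2.resize(a[240:370,160:290],None,fx=4.5,fy=4.5,interpolation=cv2.INTER_CUBIC))
cv2.imwrite('pics/s_pot.png',cv2.resize(a[140:245,205:295],None,fx=5.5,fy=5.5,interpolation=cv2.INTER_CUBIC))
b=cv2.imread('pics/scene0.png')
cv2.imwrite('pics/c_pot.png',cv2.resize(b[145:245,210:320],None,fx=5.5,fy=5.5,interpolation=cv2.INTER_CUBIC))
E
```

```text
(no output)
```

View pics/s_lids.png

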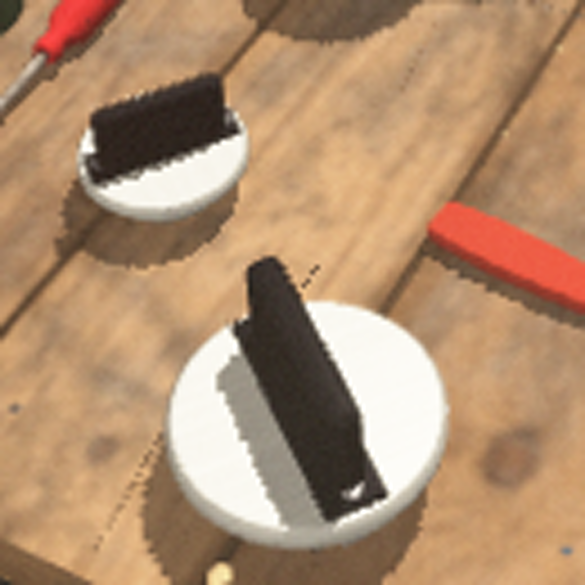

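View pics/s_pot.png

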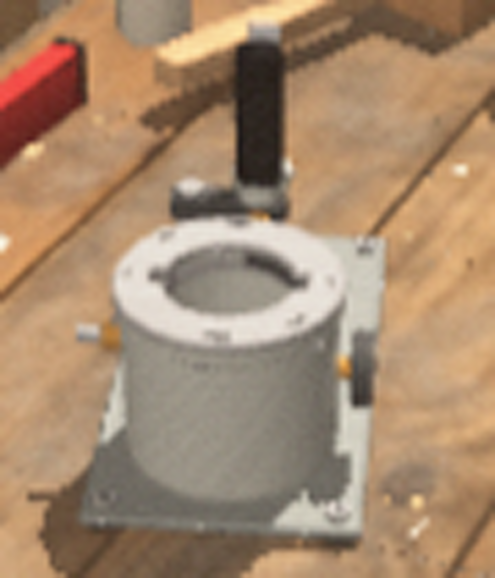

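View pics/c_pot.png

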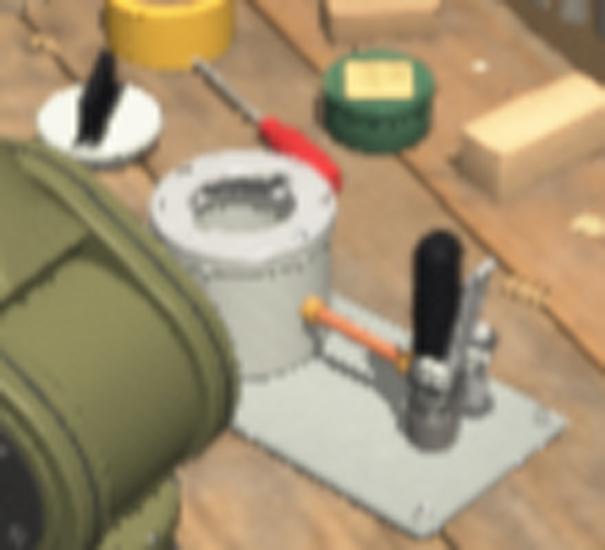

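The crops show two lids of different size (side pixels (196,273) and (228,333)). The pot collar's slots are visible, and so are the black grip and the steel trigger on the side facing away from the pot.

Run:
```python
from h import *
a=cv2.imread('pics/side0.png'); hsv=cv2.cvtColor(a,cv2.COLOR_BGR2HSV)
c=cam('side')
m=((hsv[...,1]<45)&(hsv[...,2]>170)).astype(np.uint8)
for nm,(x0,y0,x1,y1) in dict(small=(172,255,222,295),big=(190,300,268,368)).items():
    w=np.zeros_like(m);w[y0:y1,x0:x1]=m[y0:y1,x0:x1]
    cs=max(cv2.findContours(w,0,cv2.CHAIN_APPROX_NONE)[0],key=cv2.contourArea)
    h=cv2.convexHull(cs).reshape(-1,2); x,y,W,H=cv2.boundingRect(cs)
    P=onz(c,h+0.5*0,.026); print(nm,(x,y,W,H),circ(P))
def s(p,x0,y0,f): return (p[0]/f+x0-.5+.5/f,p[1]/f+y0-.5+.5/f)
# collar outer ellipse pts in side crop
pts=[s(p,205,140,5.5) for p in [(113,288),(132,245),(175,224),(230,215),(290,226),(335,258),(347,292)]]
print('collar side',circ(onz(c,pts,.12)))
# slots
print('slots',onz(c,[s((152,277),205,140,5.5),s((308,280),205,140,5.5)],.12))
cs=cam('scene')
pts=[s(p,210,145,5.5) for p in [(150,212),(165,180),(200,158),(240,150),(290,160),(325,185),(337,210)]]
print('collar scene',circ(onz(cs,pts,.12)))
print('plate corners scene',onz(cs,[s((425,535),210,145,5.5),s((565,422),210,145,5.5)],.008))
print('plate corners side',onz(c,[s((82,525),205,140,5.5),s((358,540),205,140,5.5),s((385,238),205,140,5.5)],.008))
print('grip top scene',onz(cs,[s((437,240),210,145,5.5)],.172))
```

```text
small (181, 265, 34, 23) (array([0.54409665, 0.30218819]), np.float64(0.046699017035927916), np.float64(0.0017610399122455073))
big (197, 307, 63, 53) (array([0.38715781, 0.4185742 ]), np.float64(0.0663563390890703), np.float64(0.0014620597679865788))
collar side (array([0.53725659, 0.03794552]), np.float64(0.060969030013391975), np.float64(0.0021328082425312797))
slots [[0.5733851  0.0548737  0.12      ]
 [0.4990694  0.02201975 0.12      ]]
collar scene (array([0.5357711 , 0.03731045]), np.float64(0.060364324939735856), np.float64(0.002275160637341622))
plate corners scene [[ 0.54941213 -0.18973272  0.008     ]
 [ 0.68294937 -0.13647353  0.008     ]]
plate corners side [[ 0.57795666  0.13082488  0.008     ]
 [ 0.44270313  0.07871737  0.008     ]
 [ 0.54899636 -0.19820213  0.008     ]]
grip top scene [[ 0.59322406 -0.11720239  0.172     ]]
```

The small lid measures about 93 mm across and the big one 133 mm. The lid meant is the small one, at side pixel (196,273), standing at about (0.544, 0.302). Pot centre is about (0.5365, 0.0376) and unit yaw about 20°. The grip predicted from the pot matches the one seen in the scene picture to 1 mm.

```bash
cat >> h.py <<'E'
def plan(pos,yaw,ref=None):
    """shift/200mm, rotvec/90deg from ref pose (pos, rpy) or measured"""
    o=manip.get_obs(); p,r=(o['eef_pos'],o['eef_rot']) if ref is None else ref
    R0=Rn.from_euler('xyz',r,degrees=True); R1=Rn.from_euler('xyz',[180,0,yaw],degrees=True)
    s=R0.inv().apply(np.array(pos)-p)/.2; v=(R0.inv()*R1).as_rotvec(degrees=True)/90
    print('t',round(o['time'],2),'at',np.round(o['eef_pos'],4),np.round(o['eef_rot'],2),'q',np.round(o['qpos'],0),'F',np.round(o['contact_force'],1),'g',round(o['grip_width'],3)); print('shift',np.round(s,4),'turn',np.round(v,4))
E
python3 - <<'E'
from h import *
plan([.55,-.10,.30],20,([.17,-.602,.239],[180,0,15.75]))
E
```

```text
t 0.15 at [ 0.1695 -0.6011  0.2381] [-179.92    0.     15.75] q [ 76.  40. -11.  90.   9.  52. -12.] F [-0.   0.7  0.6] g 0.995
shift [ 2.51  -1.9   -0.305] turn [ 0.      0.     -0.0472]
```

Emit:
carry_out(
  steps=[
    [[0.3, -0.22, -0.1], [0, 0, -0.02], 1],
    [[0.6, -0.44, -0.2], [0, 0, -0.03], 1],
    [[0.84, -0.63, -0.3], [0, 0, -0.047], 1],
    [[0.84, -0.63, -0.3], [0, 0, -0.047], 1],
  ],
)

```text
time: 0.65
eef_pos: [0.2997, -0.4316, 0.2997]
eef_rot: [180.0, -0.1, 20.3]
contact_force: [-0.0, -0.2, -0.6]
grip_width: 0.998
```

Emit:
carry_out(
  steps=[
    [[0.3, -0.22, 0], [0, 0, 0], 1],
    [[0.6, -0.44, 0], [0, 0, 0], 1],
    [[0.84, -0.63, 0], [0, 0, 0], 1],
    [[0.84, -0.63, 0], [0, 0, 0], 1],
  ],
)

```text
time: 1.15
eef_pos: [0.4141, -0.2547, 0.2988]
eef_rot: [-179.9, -0.1, 20.4]
contact_force: [-0.7, -1.2, 0.0]
grip_width: 1.003
```

Run:
```python
from h import *
plan([.55,-.10,.30],20)
```

```text
t 1.15 at [ 0.4141 -0.2547  0.2988] [-1.7993e+02 -8.0000e-02  2.0360e+01] q [ 36.  25. -14. 108.   8.  48. -52.] F [-0.7 -1.2  0. ] g 1.003
shift [ 0.9062 -0.4887 -0.0041] turn [-0.0008 -0.0009  0.004 ]
```

Emit:
carry_out(
  steps=[
    [[0.3, -0.16, 0], [0, 0, 0], 1],
    [[0.6, -0.32, 0], [0, 0, 0], 1],
    [[0.9, -0.5, 0], [0, 0, 0], 1],
    [[0.9, -0.5, 0], [0, 0, 0], 1],
    [[0.9, -0.5, 0], [0, 0, 0], 1],
    [[0.9, -0.5, 0], [0, 0, 0], 1],
  ],
)

```text
time: 1.9
eef_pos: [0.5456, -0.1059, 0.2985]
eef_rot: [179.9, 0.1, 19.8]
contact_force: [-0.3, -0.2, -0.1]
grip_width: 0.999
```

Run:
```python
from h import *
plan([.593,-.1173,.20],20)
o=manip.get_obs(); import pickle; 
im=manip.camera('wrist')[:,:,::-1]; cv2.imwrite('pics/w1.png',im); pickle.dump(o,open('o1.pkl','wb'))
c=cam('wrist',o); 
u=Rn.from_euler('z',20,degrees=True)
P=np.array([.5365,.0376,0]); print(proj(c,[P+[0,0,.12], P+[0,0,.172]+u.apply([0,-.165,0]), P+[0,0,.14]+u.apply([0,-.196,0])]))
```

```text
t 1.9 at [ 0.5456 -0.1059  0.2985] [1.7994e+02 1.3000e-01 1.9790e+01] q [ 14.  30. -13.  97.   8.  54. -73.] F [-0.3 -0.2 -0.1] g 0.999
shift [0.2049 0.1336 0.4921] turn [ 0.0007  0.0014 -0.0023]
[[124.49728788 135.31661548]
 [281.94793042 142.26139732]
 [309.54678354 137.16512712]]
```

View pics/w1.png

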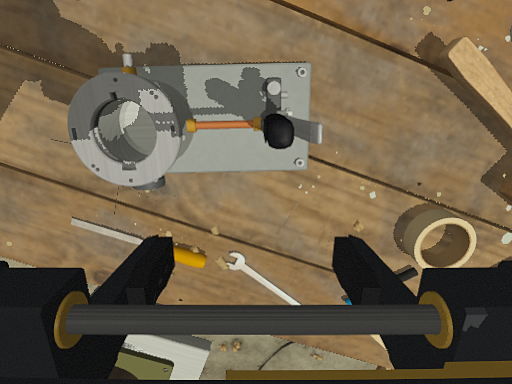

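The wrist view shows the pot collar at about (125,133) with slots at top and bottom (unit x). The grip top is at (279,131) and the steel trigger right of it at (312,132). I'll enlarge it to refine these.

Run:
```python
import cv2
a=cv2.imread('pics/w1.png')
cv2.imwrite('pics/w1pot.png',cv2.resize(a[60:200,55:205],None,fx=4,fy=4,interpolation=cv2.INTER_CUBIC))
cv2.imwrite('pics/w1gun.png',cv2.resize(a[55:185,225:345],None,fx=4.5,fy=4.5,interpolation=cv2.INTER_CUBIC))
```

```text
(no output)
```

View pics/w1pot.png

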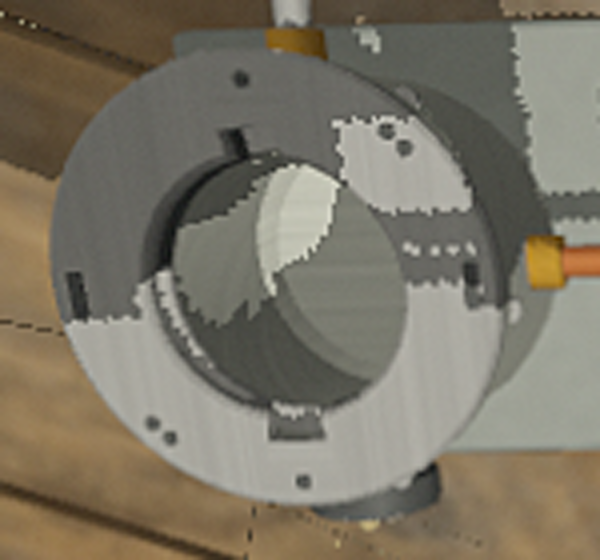

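View pics/w1gun.png

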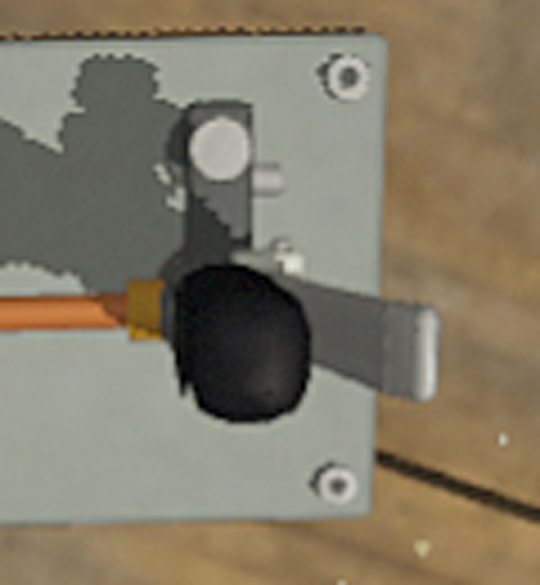

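```bash
cat > m1.py <<'E'
from h import *
import pickle
o=pickle.load(open('o1.pkl','rb')); c=cam('wrist',o)
def s(P,x0,y0,f): return [((p[0]+.5)/f+x0-.5,(p[1]+.5)/f+y0-.5) for p in P]
out=s([(51,250),(68,168),(110,100),(165,62),(240,48),(320,58),(400,95),(455,150),(490,220),(500,290),(485,370),(440,440),(380,483),(300,502),(220,492),(150,452),(95,390),(62,310)],55,60,4)
Q=onz(c,out,.12); pc,r,e=circ(Q); print('collar',pc,r,e)
mk=onz(c,s([(241,78),(303,481),(387,132),(404,148),(153,423),(170,438),(472,285),(77,295)],55,60,4),.12)[:,:2]
for i,n in enumerate(['e','e','v','v','v','v','l','l']):
    d=mk[i]-pc; print(n,np.hypot(*d)*1e3,np.degrees(np.arctan2(d[1],d[0])))
sl=onz(c,s([(233,140),(297,440)],55,60,4),.12)[:,:2]-pc; print('slots',np.hypot(*sl.T),np.degrees(np.arctan2(sl[:,1],sl[:,0])))
print('screws',onz(c,s([(348,77),(337,485)],225,55,4.5),.010)[:,:2])
print('plate corners',onz(c,s([(388,38),(370,515)],225,55,4.5),.008)[:,:2])
g=onz(c,s([(249,345)],225,55,4.5),.165)[0]; print('grip top',g)
t=onz(c,s([(436,306),(430,400)],225,55,4.5),.167); print('trigger top edge',t)
E
python3 m1.py
```

```text
collar [0.54042885 0.03942131] 0.06048511884077525 0.001923262189961715
e 52.716365226469264 21.89976160097141
e 54.363598409510175 -159.9066941562029
v 52.11196382704528 -21.117500525004463
v 52.04774559021083 -27.323271749642526
v 54.58265647569467 153.15683285855226
v 54.90067524400638 159.36446236989624
l 52.89396202221597 -69.89736262337043
l 54.49039748673943 111.92214236218712
slots [0.03809961 0.04242368] [  29.09967371 -160.00075163]
screws [[ 0.67233261 -0.13165065]
 [ 0.55523291 -0.17678387]]
plate corners [[ 0.6867607  -0.13897845]
 [ 0.54920727 -0.19157048]]
grip top [ 0.60093005 -0.11300787  0.165     ]
trigger top edge [[ 0.62122648 -0.14549313  0.167     ]
 [ 0.60336853 -0.15206035  0.167     ]]
```

The wrist view gives pot (0.540, 0.039), against (0.5365, 0.0376) from the fixed cameras. I'll use the mean, (0.5385, 0.0385), with yaw about 20.8°, so the grip is about (0.597, -0.1155). Next I go above the gun, opened wide and biased to the trigger side.

Run:
```python
from h import *
u=Rn.from_euler('z',20.8,degrees=True)
plan(np.array([.597,-.1155,.21])+u.apply([0,-.008,0]),20.8)
im=manip.camera('wrist')[:,:,::-1]; cv2.imwrite('pics/w1b.png',im)
a=cv2.imread('pics/w1.png'); print(np.abs(a.astype(int)-im).mean())
```

```text
t 1.95 at [ 0.5456 -0.106   0.2986] [1.7994e+02 1.0000e-01 1.9760e+01] q [ 14.  30. -13.  97.   8.  54. -73.] F [-0.4  0.7 -0. ] g 0.999
shift [0.2273 0.1712 0.4428] turn [ 0.0006  0.0011 -0.0115]
1.9016367594401042
```

Emit:
carry_out(
  steps=[
    [[0.2, 0.15, 0.1], [0, 0, -0.01], 1],
    [[0.227, 0.171, 0.3], [0, 0, -0.012], 1],
    [[0.227, 0.171, 0.44], [0, 0, -0.012], 1],
    [[0.227, 0.171, 0.44], [0, 0, -0.012], 1],
    [[0.227, 0.171, 0.44], [0, 0, -0.012], 1],
  ],
)

```text
time: 2.62
eef_pos: [0.6017, -0.121, 0.212]
eef_rot: [179.9, -0.1, 21.0]
contact_force: [0.6, 0.2, -0.2]
grip_width: 1.002
```

Run:
```python
from h import *
o=manip.get_obs(); print(o['time'],o['eef_pos'],o['eef_rot'])
for n in ('side','scene','wrist'):
    im=manip.camera(n)[:,:,::-1]; cv2.imwrite(f'pics/{n}2.png',im)
a=cv2.imread('pics/side2.png')[120:260,190:320]; b=cv2.imread('pics/scene2.png')[110:260,220:350]
cv2.imwrite('pics/ss2.png',np.hstack([cv2.resize(a,(390,420)),cv2.resize(b,(390,420))]))
```

```text
2.625 [ 0.60171076 -0.12095505  0.21203243] [ 1.79931960e+02 -8.47123484e-02  2.09828455e+01]
```

View pics/ss2.png

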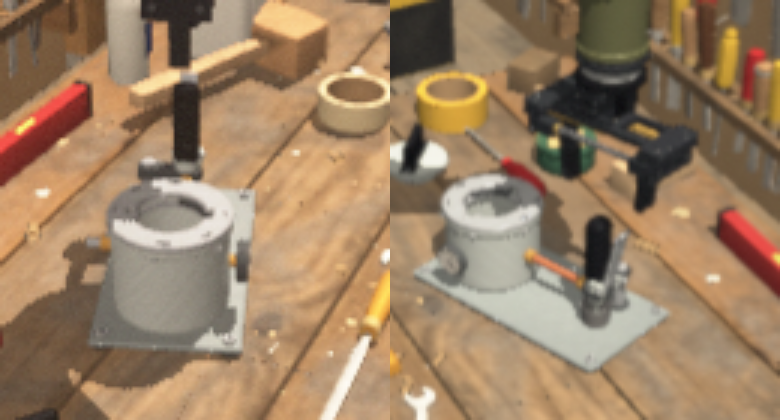

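View pics/wrist2.png

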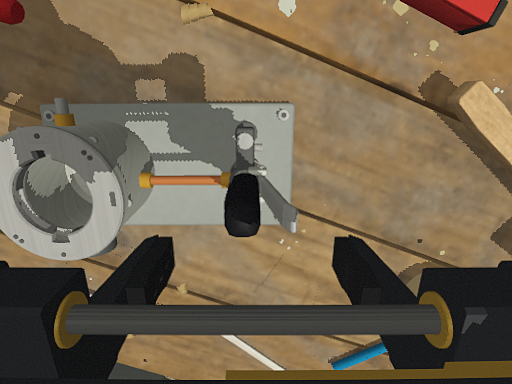

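Run:
```python
from h import *
o=manip.get_obs(); c=cam('wrist',o)
a=cv2.imread('pics/wrist2.png')
cv2.imwrite('pics/w2g.png',cv2.resize(a[110:260,130:360],None,fx=3.4,fy=3.4,interpolation=cv2.INTER_CUBIC))
R=Rn.from_euler('xyz',o['eef_rot'],degrees=True)
print('tips',proj(c,o['eef_pos']+R.apply([[0,.044,0],[0,-.044,0],[0,0,0]])))
```

```text
tips [[331.87632433 252.22558239]
 [172.89802119 252.23906531]
 [252.40900727 252.3153332 ]]
```

View pics/w2g.png

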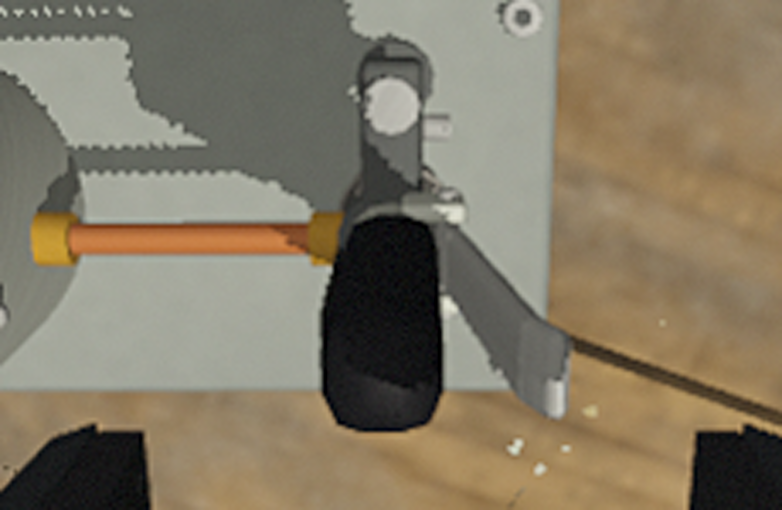

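Run:
```python
from h import *
o=manip.get_obs(); c=cam('wrist',o)
f=3.4
px=[(x/f+130,y/f+110) for x,y in [(322,385),(442,385),(382,385),(570,375)]]
P=onz(c,px,.166); R=Rn.from_euler('xyz',o['eef_rot'],degrees=True)
print(P); print('tool frame mm',np.round(R.inv().apply(P-o['eef_pos'])*1e3,1))
```

```text
[[ 0.59207935 -0.10342494  0.166     ]
 [ 0.600974   -0.12659609  0.166     ]
 [ 0.59652798 -0.11500948  0.166     ]
 [ 0.61252112 -0.15043451  0.166     ]]
tool frame mm [[ -3.4 -19.5  46.3]
 [ -3.4   5.3  46.3]
 [ -3.4  -7.1  46.3]
 [ -1.2  31.7  46.4]]
```

Measured in the tool frame, the grip is at y=-7.1 (expected -8) and 25 mm wide. The trigger tip is at +32, so both are well between the fingers. Going down.

Emit:
carry_out(
  steps=[
    [[-0.012, 0, 0.2], [0, 0, 0], 1],
    [[-0.012, 0, 0.4], [0, 0, 0], 1],
    [[-0.012, -0.02, 0.455], [0, 0, 0], 1],
    [[-0.012, -0.02, 0.455], [0, 0, 0], 1],
    [[-0.012, -0.02, 0.455], [0, 0, 0], 1],
  ],
)

```text
time: 3.4
eef_pos: [0.599, -0.1172, 0.1215]
eef_rot: [179.9, -0.2, 21.1]
contact_force: [-0.2, 0.6, 0.1]
grip_width: 0.998
```

Emit:
carry_out(
  steps=[
    [[0, 0, 0], [0, 0, 0], 0],
    [[0, 0, 0], [0, 0, 0], 0],
    [[0, 0, 0], [0, 0, 0], 0],
    [[0, 0, 0], [0, 0, 0], 0],
    [[0, 0, 0], [0, 0, 0], 0],
    [[0, 0, 0], [0, 0, 0], 0],
  ],
  squeeze=25,
)

```text
time: 4.15
eef_pos: [0.5977, -0.117, 0.12]
eef_rot: [-180.0, -0.0, 21.0]
contact_force: [0.5, -6.7, 2.7]
grip_width: 0.353
```

Run:
```python
from h import *
plan([.6,-.12,.12],20.8)
im=manip.camera('scene')[:,:,::-1]; im2=manip.camera('side')[:,:,::-1]
cv2.imwrite('pics/sq.png',np.hstack([cv2.resize(im[130:250,240:340],(400,480)),cv2.resize(im2[100:220,200:300],(400,480))]))
```

```text
t 4.15 at [ 0.5977 -0.117   0.12  ] [-1.7998e+02 -1.0000e-02  2.1030e+01] q [ 13.  47. -11.  98.  13.  36. -74.] F [ 0.5 -6.7  2.7] g 0.353
shift [0.0054 0.0184 0.0001] turn [-0.0003 -0.0001  0.0026]
```

View pics/sq.png

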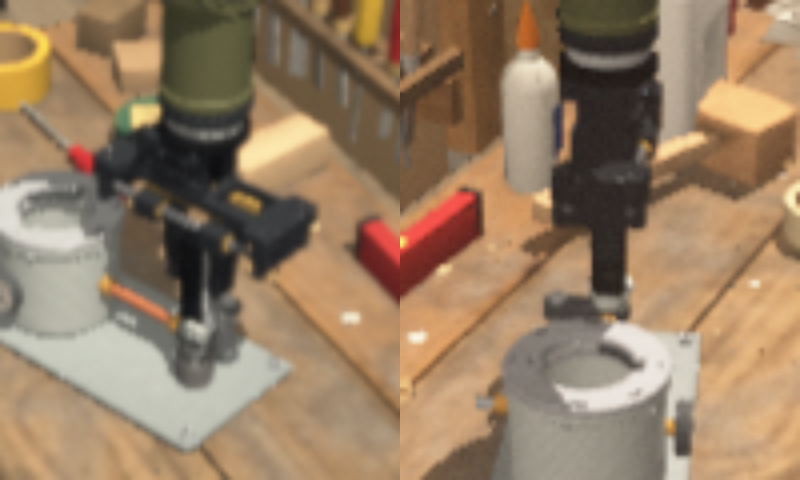

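Opening 0.353 × 88 = 31 mm, against 32 mm when squeezed flat, so the trigger is fully in. I'll add a little more squeeze to be sure, then release and rise.

Emit:
carry_out(
  steps=[
    [[0, 0, 0], [0, 0, 0], 0],
    [[0, 0, 0], [0, 0, 0], 0],
    [[0, 0, 0], [0, 0, 0], 0],
  ],
  squeeze=40,
)

```text
time: 4.62
eef_pos: [0.5975, -0.1167, 0.12]
eef_rot: [-180.0, -0.0, 21.0]
contact_force: [0.7, -2.7, 4.4]
grip_width: 0.348
```

Emit:
carry_out(
  steps=[
    [[0, 0.01, 0], [0, 0, 0], 1],
    [[0, 0.02, 0], [0, 0, 0], 1],
    [[0, 0.02, 0], [0, 0, 0], 1],
    [[0, 0.02, 0], [0, 0, 0], 1],
    [[0, 0.02, 0], [0, 0, 0], 1],
    [[0, 0.02, -0.25], [0, 0, 0], 1],
    [[0, 0.02, -0.55], [0, 0, 0], 1],
    [[0, 0.02, -0.9], [0, 0, 0], 1],
    [[0, 0.02, -0.9], [0, 0, 0], 1],
    [[0, 0.02, -0.9], [0, 0, 0], 1],
  ],
)

```text
time: 5.88
eef_pos: [0.5988, -0.1205, 0.2999]
eef_rot: [-180.0, -0.0, 21.1]
contact_force: [-0.3, -0.3, -0.5]
grip_width: 1.001
```

Run:
```python
from h import *
plan([.52,.29,.26],20.8)
im=manip.camera('scene')[:,:,::-1]; im2=manip.camera('side')[:,:,::-1]
cv2.imwrite('pics/rel.png',np.hstack([cv2.resize(im[130:250,240:340],(400,480)),cv2.resize(im2[240:320,150:250],(400,320))if 0 else cv2.resize(im2[240:360,150:250],(400,480))]))
```

```text
t 5.88 at [ 0.5988 -0.1205  0.2999] [-1.800e+02 -1.000e-02  2.109e+01] q [ 15.  35. -14.  88.   9.  59. -70.] F [-0.3 -0.3 -0.5] g 1.001
shift [ 0.3708 -2.0566  0.1997] turn [-0.     -0.0001  0.0032]
```

View pics/rel.png

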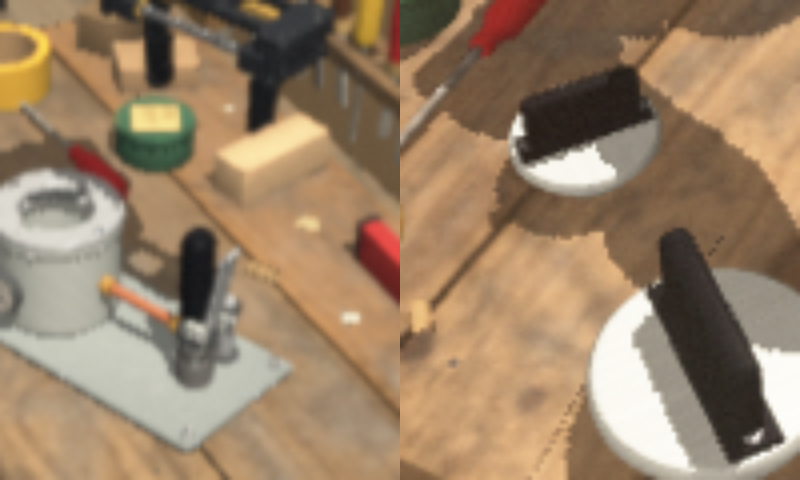

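The trigger has sprung back to its rest angle (left). The small lid is on the right, untouched. Now I get the bar direction and move over the lid.

Run:
```python
from h import *
c=cam('side')
f=4.5
s=lambda P:[((x+.5)/f+159.5,(y+.5)/f+239.5) for x,y in P]
A=onz(c,s([(97,184),(240,130)]),.03); d=A[1]-A[0]; print(A,np.degrees(np.arctan2(d[1],d[0])),np.hypot(*d[:2]))
A=onz(c,s([(93,112),(218,77)]),.068); d=A[1]-A[0]; print(A,A.mean(0),np.degrees(np.arctan2(d[1],d[0])),np.hypot(*d[:2]))
```

```text
[[0.55988177 0.34289395 0.03      ]
 [0.51166663 0.2736979  0.03      ]] -124.86841741630023 0.08433737295760416
[[0.56725924 0.32865315 0.068     ]
 [0.52145822 0.27593668 0.068     ]] [0.54435873 0.30229492 0.068     ] -130.98469746811128 0.06983379851987502
```

Run:
```python
from h import *
plan([.544,.302,.22],53)
```

```text
t 5.97 at [ 0.5978 -0.1206  0.2979] [-179.9     0.19   21.08] q [ 15.  35. -14.  88.   9.  59. -70.] F [-0.3 -0.3  0. ] g 0.999
shift [ 0.5102 -2.0675  0.3917] turn [-0.0017  0.0017 -0.3546]
```

Emit:
carry_out(
  steps=[
    [[0.06, -0.25, 0], [0, 0, 0], 1],
    [[0.12, -0.5, 0], [0, 0, 0], 1],
    [[0.18, -0.75, 0], [0, 0, 0], 1],
    [[0.25, -1.0, 0], [0, 0, 0], 1],
    [[0.25, -1.0, 0], [0, 0, 0], 1],
  ],
)

```text
time: 6.6
eef_pos: [0.5718, 0.0899, 0.2979]
eef_rot: [-179.8, 0.2, 21.6]
contact_force: [0.3, -0.7, 0.4]
grip_width: 0.998
```

Emit:
carry_out(
  steps=[
    [[0.06, -0.25, 0], [0, 0, -0.1], 1],
    [[0.12, -0.5, 0.1], [0, 0, -0.2], 1],
    [[0.18, -0.75, 0.2], [0, 0, -0.3], 1],
    [[0.25, -1.0, 0.3], [0, 0, -0.355], 1],
    [[0.26, -1.0, 0.39], [0, 0, -0.355], 1],
    [[0.26, -1.0, 0.39], [0, 0, -0.355], 1],
    [[0.26, -1.0, 0.39], [0, 0, -0.355], 1],
  ],
)

```text
time: 7.48
eef_pos: [0.5516, 0.2865, 0.2216]
eef_rot: [179.9, 0.1, 52.8]
contact_force: [0.3, -0.2, 0.3]
grip_width: 0.998
```

Run:
```python
from h import *
import pickle
plan([.544,.302,.22],53)
o=manip.get_obs(); pickle.dump(o,open('o3.pkl','wb'))
im=manip.camera('wrist')[:,:,::-1]; cv2.imwrite('pics/w3.png',im)
```

```text
t 7.47 at [0.5516 0.2865 0.2216] [1.7992e+02 8.0000e-02 5.2800e+01] q [-21.  41. -20.  91.  17.  51. -84.] F [ 0.3 -0.2  0.3] g 0.998
shift [ 0.0389 -0.0772  0.0079] turn [ 0.0009  0.0009 -0.0022]
```

View pics/w3.png

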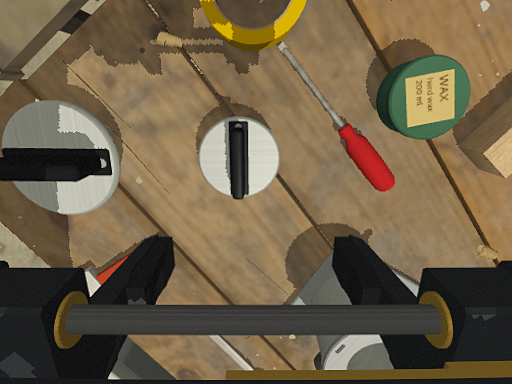

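The lid is at (239,158) with its bar nearly in line with the tool x axis. The big lid is at (60,157), the wax tin at (422,97) and the screwdriver at (340,120). With this gripper heading the last joint would run near its limit at the vent angle (about -140), so I'll grasp with the gripper turned half round. That also gives a second view that cancels the mount error. First a measurement from here.

```bash
cat > m3.py <<'E'
from h import *
import pickle,sys
def lid(png,pk,box,zf=.030,zb=.068):
    a=cv2.imread(png);o=pickle.load(open(pk,'rb'));c=cam('wrist',o);x0,y0,x1,y1=box
    hsv=cv2.cvtColor(a,cv2.COLOR_BGR2HSV)
    w=np.zeros(a.shape[:2],np.uint8);w[y0:y1,x0:x1]=((hsv[...,1]<50)&(hsv[...,2]>110))[y0:y1,x0:x1]
    cs=max(cv2.findContours(w,0,cv2.CHAIN_APPROX_NONE)[0],key=cv2.contourArea)
    h=cv2.convexHull(cs).reshape(-1,2)
    pc,r,e=circ(onz(c,h,zf)); print('flange c',pc,'r',r,'err',e)
    k=np.zeros(a.shape[:2],np.uint8); k[y0:y1,x0:x1]=(hsv[...,2]<60)[y0:y1,x0:x1]
    hull=np.zeros_like(k); cv2.fillConvexPoly(hull,h,1)
    kc=max(cv2.findContours(k,0,cv2.CHAIN_APPROX_NONE)[0],key=cv2.contourArea)
    print('bar rect px',cv2.minAreaRect(kc))
    return a,o,c,kc
if __name__=='__main__':
    a,o,c,kc=lid('pics/w3.png','o3.pkl',(190,105,290,215))
    cv2.imwrite('pics/w3l.png',cv2.resize(a[105:215,185:295],None,fx=5,fy=5,interpolation=cv2.INTER_CUBIC))
E
python3 m3.py
```

```text
flange c [0.54655228 0.30505868] r 0.04668191968243247 err 0.0004980449453343902
bar rect px ((238.0, 159.5), (77.0, 18.0), 90.0)
```

View pics/w3l.png

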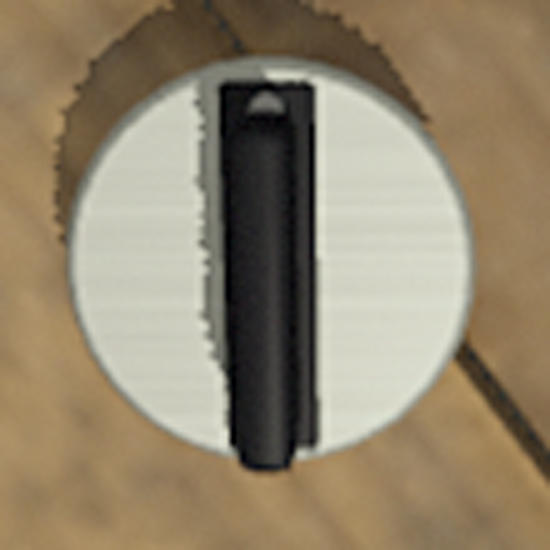

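Emit:
carry_out(
  steps=[
    [[0, 0, 0], [0, 0, -0.11], 1],
    [[0, 0, 0], [0, 0, -0.22], 1],
    [[0, 0, 0], [0, 0, -0.33], 1],
    [[0, 0, 0], [0, 0, -0.44], 1],
    [[0, 0, 0], [0, 0, -0.55], 1],
    [[0, 0, 0], [0, 0, -0.66], 1],
    [[0, 0, 0], [0, 0, -0.77], 1],
    [[0, 0, 0], [0, 0, -0.88], 1],
    [[0, 0, 0], [0, 0, -1], 1],
    [[0, 0, 0], [0, 0, -1], 1],
  ],
)

```text
time: 8.78
eef_pos: [0.5515, 0.2877, 0.2223]
eef_rot: [180.0, 0.0, 142.8]
contact_force: [-0.3, -0.4, -0.5]
grip_width: 1.0
```

Emit:
carry_out(
  steps=[
    [[0, 0, 0], [0, 0, -0.11], 1],
    [[0, 0, 0], [0, 0, -0.22], 1],
    [[0, 0, 0], [0, 0, -0.33], 1],
    [[0, 0, 0], [0, 0, -0.44], 1],
    [[0, 0, 0], [0, 0, -0.55], 1],
    [[0, 0, 0], [0, 0, -0.66], 1],
    [[0, 0, 0], [0, 0, -0.77], 1],
    [[0, 0, 0], [0, 0, -0.88], 1],
    [[0, 0, 0], [0, 0, -1], 1],
    [[0, 0, 0], [0, 0, -1], 1],
    [[0, 0, 0], [0, 0, -1], 1],
  ],
)

```text
time: 10.15
eef_pos: [0.5508, 0.2887, 0.2219]
eef_rot: [-180.0, -0.0, -127.3]
contact_force: [-0.7, 0.5, 0.3]
grip_width: 1.002
```

Run:
```python
from h import *
import pickle
plan([.544,.302,.22],-127)
o=manip.get_obs(); pickle.dump(o,open('o4.pkl','wb'))
im=manip.camera('wrist')[:,:,::-1]; cv2.imwrite('pics/w4.png',im)
```

```text
t 10.15 at [0.5508 0.2887 0.2219] [-1.7996e+02 -1.0000e-02 -1.2729e+02] q [ -0.  54. -66.  90.  51.  71.  67.] F [-0.7  0.5  0.3] g 1.002
shift [-0.0323  0.0673  0.0092] turn [-0.0004 -0.0001 -0.0032]
```

View pics/w4.png

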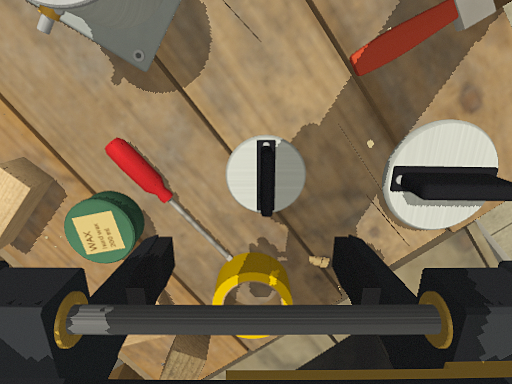

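Run:
```python
from m3 import *
a,o,c,kc=lid('pics/w4.png','o4.pkl',(215,125,315,220))
cv2.imwrite('pics/w4l.png',cv2.resize(a[125:225,215:315],None,fx=5,fy=5,interpolation=cv2.INTER_CUBIC))
```

```text
flange c [0.5455168  0.30364791] r 0.04680193500162555 err 0.0011574622009967936
bar rect px ((265.4999694824219, 177.99996948242188), (75.99998474121094, 16.999996185302734), 90.0)
```

View pics/w4l.png

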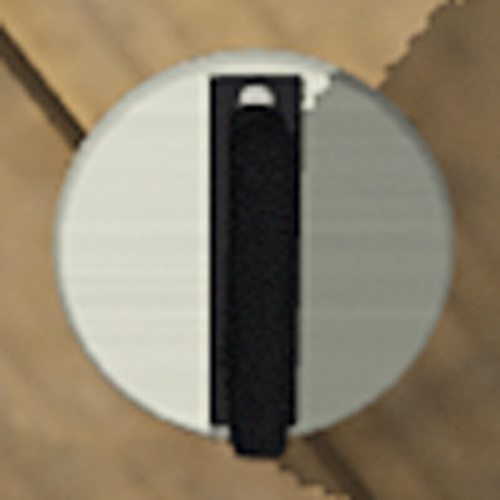

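The two opposite views agree: lid centre (0.546, 0.304), flange radius 46.8 mm (95 mm across, so it is the lid meant), bar in line with the tool. Going down to grasp.

Run:
```python
from h import *
plan([.546,.3043,.036],-127.2)
```

```text
t 10.2 at [0.5508 0.2888 0.2219] [-179.96   -0.   -127.22] q [ -0.  54. -66.  90.  51.  71.  67.] F [-0.2 -0.2 -0. ] g 1.005
shift [-0.0474  0.0665  0.9294] turn [-0.0005 -0.     -0.0003]
```

Emit:
carry_out(
  steps=[
    [[-0.047, 0.066, 0.2], [0, 0, 0], 1],
    [[-0.047, 0.066, 0.45], [0, 0, 0], 1],
    [[-0.047, 0.066, 0.7], [0, 0, 0], 1],
    [[-0.047, 0.066, 0.85], [0, 0, 0], 1],
    [[-0.047, 0.066, 0.93], [0, 0, 0], 1],
    [[-0.047, 0.066, 0.93], [0, 0, 0], 1],
    [[-0.047, 0.066, 0.93], [0, 0, 0], 1],
  ],
)

```text
time: 11.08
eef_pos: [0.5463, 0.3053, 0.0373]
eef_rot: [-180.0, 0.1, -127.0]
contact_force: [0.0, 0.5, -0.6]
grip_width: 0.997
```

Run:
```python
from h import *
plan([.546,.3043,.036],-127.2)
im=manip.camera('wrist')[:,:,::-1]; cv2.imwrite('pics/w5.png',im)
```

```text
t 11.07 at [0.5463 0.3053 0.0373] [-1.7998e+02  1.4000e-01 -1.2703e+02] q [ -5.  67. -57.  95.  66.  57.  56.] F [ 0.   0.5 -0.6] g 0.997
shift [ 0.0052 -0.0018  0.0062] turn [-0.0002  0.0015  0.0019]
```

View pics/w5.png

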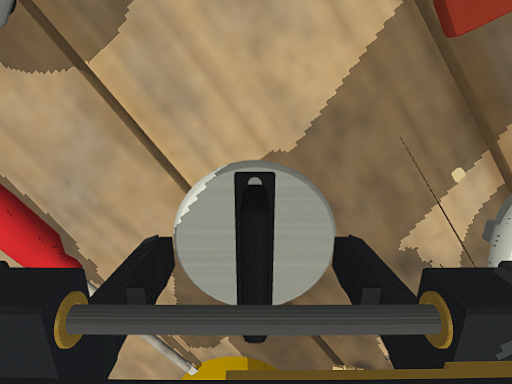

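Run:
```python
from h import *
c=cam('wrist'); o=manip.get_obs()
a=cv2.imread('pics/w5.png')
pts=[(174,232),(335,232),(255,161),(200,180),(310,182),(187,268),(322,268),(181,205),(329,208)]
pc,r,e=circ(onz(c,pts,.030)); print(pc,r,e)
R=Rn.from_euler('xyz',o['eef_rot'],degrees=True); print(R.inv().apply(np.r_[pc,.03]-o['eef_pos'])*1e3)
```

```text
[0.54369784 0.30218129] 0.04510491982795001 0.0008060012589359428
[4.17497796 0.28993534 7.35945448]
```

The lid is centred across the jaws (0.3 mm off) and within 2–4 mm along the bar. I shift about 1.5 mm along the bar and close.

Emit:
carry_out(
  steps=[
    [[0.008, 0, 0.005], [0, 0, 0], 0],
    [[0.008, 0, 0.005], [0, 0, 0], 0],
    [[0.008, 0, 0.005], [0, 0, 0], 0],
    [[0.008, 0, 0.005], [0, 0, 0], 0],
    [[0.008, 0, 0.005], [0, 0, 0], 0],
    [[0.008, 0, 0.005], [0, 0, 0], 0],
    [[0.008, 0, 0.005], [0, 0, 0], 0],
  ],
  squeeze=50,
)

```text
time: 12.0
eef_pos: [0.5447, 0.3032, 0.0347]
eef_rot: [-180.0, -0.0, -127.0]
contact_force: [-0.1, -0.7, -0.1]
grip_width: 0.23
```

Run:
```python
from h import *
plan([.540,.0395,.21],-159.2)
```

```text
t 12.0 at [0.5447 0.3032 0.0347] [-180.   -0. -127.] q [ -5.  67. -57.  96.  66.  57.  56.] F [-0.1 -0.7 -0.1] g 0.23
shift [ 1.0672 -0.7746 -0.8766] turn [-0.     -0.      0.3578]
```

Opening is still 20 mm (bar 13 mm), so the fingers are still closing.

Emit:
carry_out(
  steps=[
    [[0, 0, 0], [0, 0, 0], 0],
    [[0, 0, 0], [0, 0, 0], 0],
    [[0, 0, 0], [0, 0, 0], 0],
  ],
)

```text
time: 12.38
eef_pos: [0.5444, 0.3034, 0.0346]
eef_rot: [180.0, -0.0, -127.0]
contact_force: [-0.7, 0.2, -0.8]
grip_width: 0.14
```

Emit:
carry_out(
  steps=[
    [[0, 0, -0.1], [0, 0, 0], 0],
    [[0, 0, -0.3], [0, 0, 0], 0],
    [[0, 0, -0.55], [0, 0, 0], 0],
    [[0, 0, -0.8], [0, 0, 0], 0],
    [[0, 0, -0.95], [0, 0, 0], 0],
    [[0, 0, -0.95], [0, 0, 0], 0],
  ],
)

```text
time: 13.12
eef_pos: [0.5454, 0.3043, 0.228]
eef_rot: [-179.9, 0.3, -127.0]
contact_force: [-0.8, 0.2, -2.1]
grip_width: 0.146
```

Run:
```python
from h import *
plan([.540,.0395,.225],-159.2)
im=manip.camera('wrist')[:,:,::-1]; cv2.imwrite('pics/w6.png',im)
im=manip.camera('side')[:,:,::-1]; cv2.imwrite('pics/s6.png',im)
```

```text
t 13.12 at [0.5454 0.3043 0.228 ] [-179.9     0.29 -127.  ] q [ -2.  53. -66.  89.  51.  71.  67.] F [-0.8  0.2 -2.1] g 0.146
shift [ 1.0736 -0.7751  0.0108] turn [-2.000e-04  3.400e-03  3.577e-01]
```

View pics/w6.png

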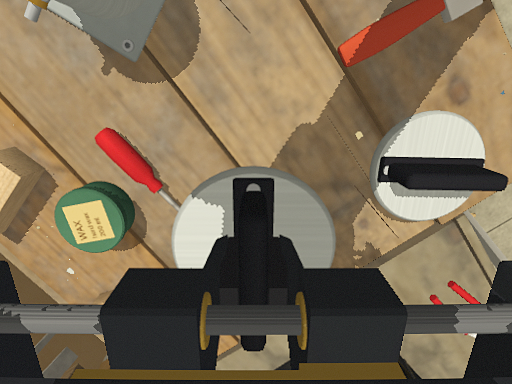

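View pics/s6.png

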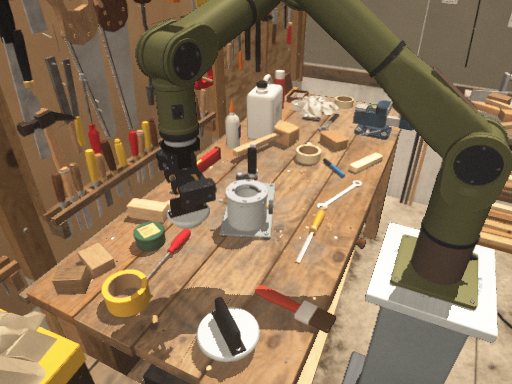

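The lid is held: opening 13 mm, about 2 N of weight, bar aligned with the fingers. Now over to the pot.

Emit:
carry_out(
  steps=[
    [[0.2, -0.15, 0], [0, 0, 0.1], 0],
    [[0.4, -0.3, 0], [0, 0, 0.2], 0],
    [[0.6, -0.45, 0.01], [0, 0, 0.3], 0],
    [[0.8, -0.6, 0.01], [0, 0, 0.358], 0],
    [[0.98, -0.72, 0.01], [0, 0, 0.358], 0],
    [[1.0, -0.775, 0.01], [0, 0, 0.358], 0],
    [[1.0, -0.775, 0.01], [0, 0, 0.358], 0],
    [[1.0, -0.775, 0.01], [0, 0, 0.358], 0],
  ],
)

```text
time: 14.22
eef_pos: [0.5477, 0.052, 0.2224]
eef_rot: [179.9, -0.0, -159.1]
contact_force: [-0.5, -0.0, -3.3]
grip_width: 0.142
```

Run:
```python
from h import *
import pickle
plan([.540,.0395,.21],-159.2)
o=manip.get_obs(); pickle.dump(o,open('o7.pkl','wb'))
im=manip.camera('wrist')[:,:,::-1]; cv2.imwrite('pics/w7.png',im)
```

```text
t 14.22 at [0.5477 0.052  0.2224] [ 1.7991e+02 -1.0000e-02 -1.5908e+02] q [ 24.  47. -62. 102.  47.  61.  55.] F [-0.5 -0.  -3.3] g 0.142
shift [ 0.0586 -0.0448  0.062 ] turn [ 0.0011 -0.0001  0.0014]
```

View pics/w7.png

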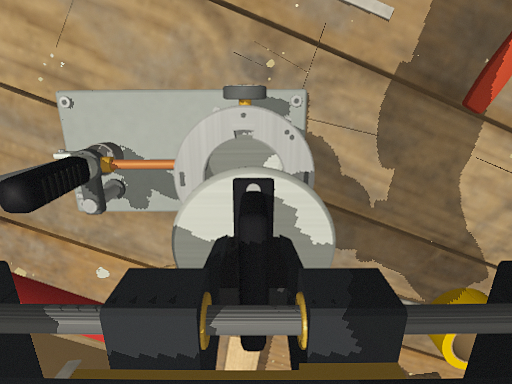

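Run:
```python
import cv2
a=cv2.imread('pics/w7.png')
cv2.imwrite('pics/w7p.png',cv2.resize(a[80:260,165:345],None,fx=3.3,fy=3.3,interpolation=cv2.INTER_CUBIC))
```

```text
(no output)
```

View pics/w7p.png

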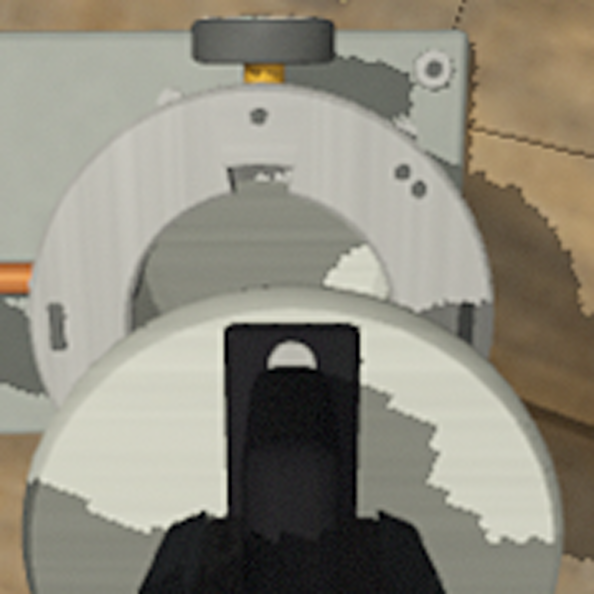

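Run:
```python
from h import *
import pickle
o=pickle.load(open('o7.pkl','rb')); c=cam('wrist',o); f=3.3
s=lambda P:[((x+.5)/f+164.5,(y+.5)/f+79.5) for x,y in P]
Q=onz(c,s([(32,290),(50,220),(100,145),(170,100),(250,85),(330,95),(400,135),(455,195),(485,265),(491,310)]),.12)
pc,r,e=circ(Q); print('collar',pc,r,e)
M=onz(c,s([(57,327),(466,322),(258,116),(410,181),(262,166)]),.12)[:,:2]
m=M[:2].mean(0); d=M[0]-M[1]; print('lock mid',m,np.hypot(*d),'yaw',np.degrees(np.arctan2(d[1],d[0]))-90+180)
for p in M[2:]: d=p-pc; print(np.hypot(*d),np.degrees(np.arctan2(d[1],d[0])))
R=Rn.from_euler('xyz',o['eef_rot'],degrees=True)
# lid flange in hand, at tool z: flange top = tcp z_lid: TCP was .0347 on bench -> top .030
B=onz(c,s([(225,326),(359,326),(225,510),(357,510)]),o['eef_pos'][2]-.0047); print('bar base tool',R.inv().apply(B-o['eef_pos'])*1e3)
F=onz(c,s([(24,530),(60,410),(130,335),(210,297),(290,288),(370,300),(450,340),(525,420),(562,530)]),o['eef_pos'][2]-.0047)
fc,fr,fe=circ(F); print('flange r',fr,fe,'tool',R.inv().apply(np.r_[fc,o['eef_pos'][2]-.0047]-o['eef_pos'])*1e3)
```

```text
collar [0.53830472 0.03948273] 0.059766208594220625 0.0005331760298158336
lock mid [0.53871407 0.03990487] 0.1070949990178457 yaw 21.66477367045647
0.05241804251425173 -158.99936412427874
0.05261908618985587 155.10591092349586
0.0403485609674172 -160.21532903385204
bar base tool [[ 40.04385378 -10.83401905   4.68784296]
 [ 40.05057055  10.43500323   4.72303705]
 [  7.71709959 -11.51911625   4.68205685]
 [  7.72131095  10.82247283   4.71902532]]
flange r 0.045838862548738785 0.0006528687023340599 tool [ 0.21739898 -0.41047391  4.69935857]
```

The collar from this opposite heading is at (0.5385, 0.0397), so the mean pot centre is (0.5395, 0.0396), with yaw about 20.8°. The lid sits centred in the hand. Lowering to just above the collar.

Run:
```python
from h import *
plan([.5397,.0396,.162],-159.2)
```

```text
t 14.28 at [0.5478 0.0521 0.2226] [ 1.7992e+02  1.0000e-02 -1.5905e+02] q [ 24.  47. -62. 102.  47.  61.  55.] F [ 0.2 -0.2 -2.6] g 0.145
shift [ 0.0603 -0.0444  0.3029] turn [0.0008 0.0001 0.0016]
```

Emit:
carry_out(
  steps=[
    [[0.06, -0.044, 0.1], [0, 0, 0.002], 0],
    [[0.06, -0.044, 0.2], [0, 0, 0.002], 0],
    [[0.06, -0.044, 0.3], [0, 0, 0.002], 0],
    [[0.06, -0.044, 0.3], [0, 0, 0.002], 0],
    [[0.06, -0.044, 0.3], [0, 0, 0.002], 0],
  ],
)

```text
time: 14.9
eef_pos: [0.5405, 0.0386, 0.163]
eef_rot: [180.0, 0.1, -159.4]
contact_force: [0.9, 0.8, -2.6]
grip_width: 0.145
```

Run:
```python
from h import *
plan([.5397,.0396,.133],-159.2)
a=manip.camera('side')[:,:,::-1][130:250,190:310]; b=manip.camera('scene')[:,:,::-1][130:250,210:330]
cv2.imwrite('pics/ss8.png',np.hstack([cv2.resize(a,(400,400)),cv2.resize(b,(400,400))]))
```

```text
t 14.9 at [0.5405 0.0386 0.163 ] [ 1.7997e+02  5.0000e-02 -1.5936e+02] q [ 23.  51. -59. 107.  54.  55.  50.] F [ 0.9  0.8 -2.6] g 0.145
shift [0.002  0.0061 0.1501] turn [ 0.0004  0.0006 -0.0017]
```

View pics/ss8.png

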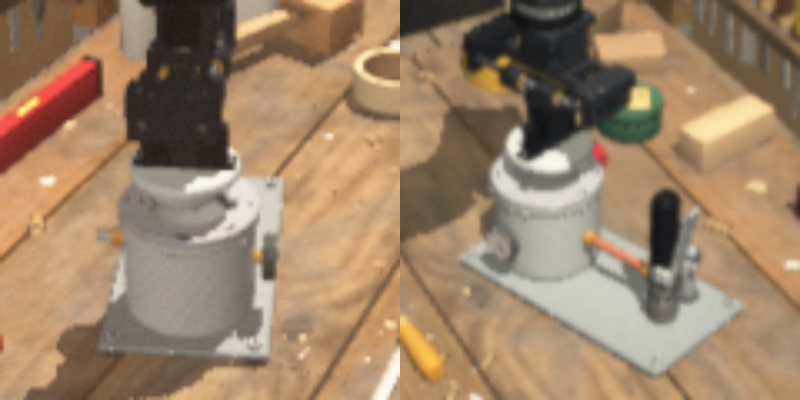

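The lid hangs centred just over the mouth in both views. Easing down with a guard on force: nose in first, 14 mm.

Emit:
carry_out(
  steps=[
    [[0.002, 0.005, 0.03], [0, 0, 0], 0],
    [[0.002, 0.005, 0.05], [0, 0, 0], 0],
    [[0.002, 0.005, 0.07], [0, 0, 0], 0],
    [[0.002, 0.005, 0.07], [0, 0, 0], 0],
  ],
)

```text
time: 15.5
eef_pos: [0.5391, 0.0384, 0.1483]
eef_rot: [180.0, -0.0, -159.4]
contact_force: [0.7, 0.4, -3.8]
grip_width: 0.143
```

Emit:
carry_out(
  steps=[
    [[0, 0, 0.02], [0, 0, 0], 0],
    [[0, 0, 0.035], [0, 0, 0], 0],
    [[0, 0, 0.035], [0, 0, 0], 0],
  ],
)

```text
time: 15.88
eef_pos: [0.5385, 0.0391, 0.1413]
eef_rot: [179.9, -0.1, -159.3]
contact_force: [-4.2, 2.1, -2.9]
grip_width: 0.141
```

Slight side contact (-4, +2 N) and no vertical force, so the lugs are going into the slots. I give way by about 0.7 mm and continue.

Emit:
carry_out(
  steps=[
    [[0.003, 0.003, 0.015], [0, 0, 0], 0],
    [[0.003, 0.003, 0.03], [0, 0, 0], 0],
    [[0.003, 0.003, 0.03], [0, 0, 0], 0],
  ],
)

```text
time: 16.25
eef_pos: [0.5384, 0.039, 0.1354]
eef_rot: [180.0, -0.0, -159.4]
contact_force: [-2.3, 1.9, -2.8]
grip_width: 0.142
```

Emit:
carry_out(
  steps=[
    [[0.002, 0.003, 0.008], [0, 0, 0], 0],
    [[0.002, 0.003, 0.015], [0, 0, 0], 0],
    [[0.002, 0.003, 0.015], [0, 0, 0], 0],
  ],
)

```text
time: 16.62
eef_pos: [0.5383, 0.0391, 0.1326]
eef_rot: [-180.0, 0.0, -159.4]
contact_force: [-2.9, 2.2, -2.2]
grip_width: 0.142
```

Emit:
carry_out(
  steps=[
    [[0.001, 0.003, 0.005], [0, 0, 0], 0],
    [[0.001, 0.003, 0.01], [0, 0, 0], 0],
    [[0.001, 0.003, 0.01], [0, 0, 0], 0],
  ],
)

```text
time: 17.0
eef_pos: [0.5383, 0.0392, 0.1325]
eef_rot: [-179.8, 0.1, -159.4]
contact_force: [-5.3, -3.0, 13.8]
grip_width: 0.142
```

Run:
```python
from h import *
plan([.5397,.0396,.133],-159.2); print(manip.get_obs()['moment'])
im=manip.camera('wrist')[:,:,::-1]; cv2.imwrite('pics/w9.png',im)
a=manip.camera('side')[:,:,::-1][130:250,190:310]; b=manip.camera('scene')[:,:,::-1][130:250,210:330]
cv2.imwrite('pics/ss9.png',np.hstack([cv2.resize(a,(400,400)),cv2.resize(b,(400,400))]))
```

```text
t 17.0 at [0.5383 0.0392 0.1325] [-1.7984e+02  8.0000e-02 -1.5943e+02] q [ 22.  53. -56. 109.  57.  52.  47.] F [-5.3 -3.  13.8] g 0.142
shift [-0.0074 -0.0006 -0.0025] turn [-0.0018  0.0009 -0.0025]
[-0.28346297  0.9037333   0.0382474 ]
```

View pics/ss9.png

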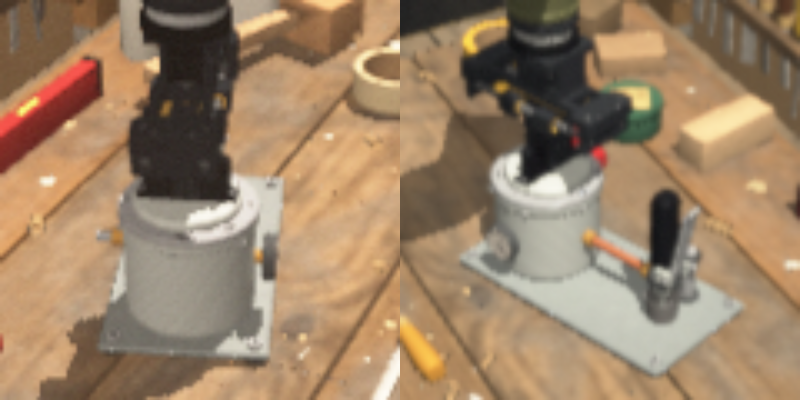

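View pics/w9.png

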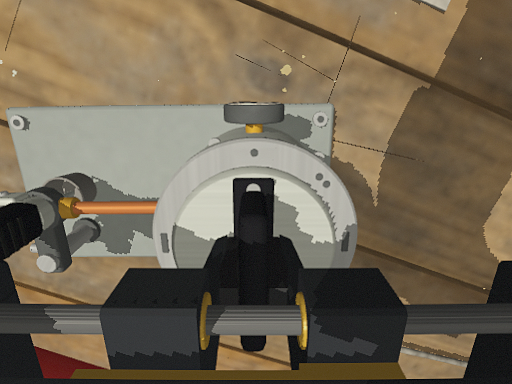

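The flange is seated: z = 0.1325 against 0.1327 expected, 14 N up-force reached, flange flush in both views, and the bar pointing at the single (entry) pip. Turning clockwise, first 30°, with full grip.

Emit:
carry_out(
  steps=[
    [[0, 0, 0], [0, 0, 0], 0],
    [[0, 0, 0], [0, 0, 0.06], 0],
    [[0, 0, 0], [0, 0, 0.12], 0],
    [[0, 0, 0], [0, 0, 0.18], 0],
    [[0, 0, 0], [0, 0, 0.24], 0],
    [[0, 0, 0], [0, 0, 0.3], 0],
    [[0, 0, 0], [0, 0, 0.33], 0],
    [[0, 0, 0], [0, 0, 0.33], 0],
  ],
  squeeze=60,
)

```text
time: 18.15
eef_pos: [0.5384, 0.0404, 0.1325]
eef_rot: [180.0, 0.2, 171.0]
contact_force: [-4.3, -0.6, 11.0]
grip_width: 0.142
```

Run:
```python
from h import *
plan([.5383,.0392,.1325],155.8); print(manip.get_obs()['moment'])
im=manip.camera('wrist')[:,:,::-1]; cv2.imwrite('pics/w10.png',im)
```

```text
t 18.15 at [0.5384 0.0404 0.1325] [180.     0.18 171.02] q [ 19.  50. -50. 109.  53.  48.  21.] F [-4.3 -0.6 11. ] g 0.142
shift [-0.0006 -0.0062  0.    ] turn [0.0003 0.002  0.1691]
[-0.00613736  0.87941104  0.39122676]
```

View pics/w10.png

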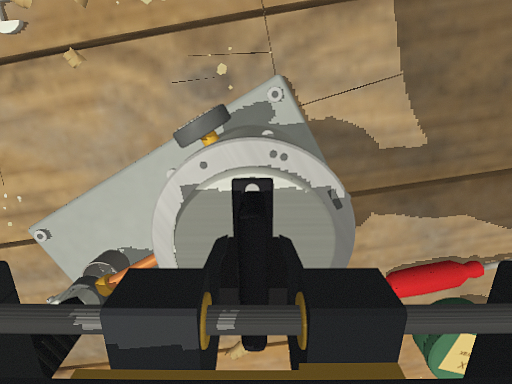

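The lid turned with the hand and the bar is still straight between the fingers. The double pips at (278,156) are about 15° ahead. Doing the rest.

Emit:
carry_out(
  steps=[
    [[0, 0, 0], [0, 0, 0.05], 0],
    [[0, 0, 0], [0, 0, 0.1], 0],
    [[0, 0, 0], [0, 0, 0.15], 0],
    [[0, 0, 0], [0, 0, 0.17], 0],
    [[0, 0, 0], [0, 0, 0.17], 0],
    [[0, 0, 0], [0, 0, 0.17], 0],
  ],
)

```text
time: 18.95
eef_pos: [0.5384, 0.0405, 0.1325]
eef_rot: [180.0, 0.2, 155.8]
contact_force: [-4.0, 0.5, 12.3]
grip_width: 0.143
```

Run:
```python
from h import *
import pickle
plan([.5383,.0392,.1325],155.8); print(manip.get_obs()['moment'])
o=manip.get_obs(); pickle.dump(o,open('o11.pkl','wb'))
im=manip.camera('wrist')[:,:,::-1]; cv2.imwrite('pics/w11.png',im)
cv2.imwrite('pics/w11p.png',cv2.resize(im[120:300,140:370],None,fx=3.3,fy=3.3,interpolation=cv2.INTER_CUBIC))
```

```text
t 18.95 at [0.5384 0.0405 0.1325] [1.7995e+02 1.7000e-01 1.5577e+02] q [ 17.  49. -47. 109.  51.  45.   8.] F [-4.   0.5 12.3] g 0.143
shift [-0.0023 -0.0059 -0.0002] turn [ 0.0006  0.0019 -0.0003]
[0.04284761 0.89432295 0.57894334]
```

View pics/w11p.png

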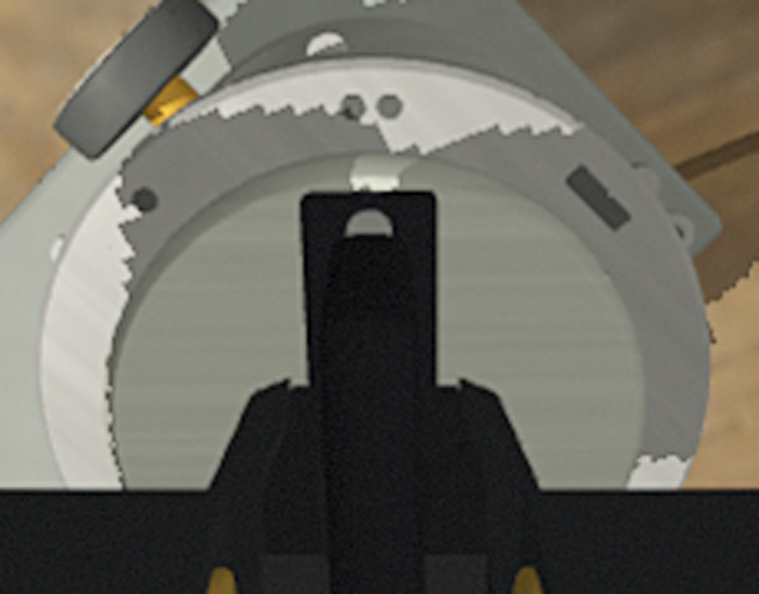

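The bar's end hole (370) lines up with the middle of the double pips (371). I'll check numerically.

Run:
```python
from h import *
import pickle
o=pickle.load(open('o11.pkl','rb')); c=cam('wrist',o); f=3.3
s=lambda P:[((x+.5)/f+139.5,(y+.5)/f+119.5) for x,y in P]
Q=onz(c,s([(40,360),(62,270),(115,180),(200,105),(290,68),(375,57),(460,68),(550,105),(630,170),(685,250),(710,340)]),.12)
pc,r,e=circ(Q); print('collar',pc,r,e)
M=onz(c,s([(353,106),(390,106),(145,199),(598,197)]),.12)[:,:2]
for n,p in zip(['v','v','entry','lock'],M): d=p-pc; print(n,np.hypot(*d),np.degrees(np.arctan2(d[1],d[0])))
b=onz(c,s([(302,200),(437,200),(310,385),(436,385)]),.128)[:,:2]
for i in (0,1): d=b[i]-b[i+2]; print('bar edge',np.degrees(np.arctan2(d[1],d[0])))
h=onz(c,s([(369,225)]),.128)[0,:2]-pc; print('hole',np.degrees(np.arctan2(h[1],h[0])))
```

```text
collar [0.53800564 0.04126733] 0.05937041674223404 0.0006203056708499882
v 0.05206763183323768 159.9877381215265
v 0.05197439230852646 153.38306906517104
entry 0.05302671272358951 -157.33367265911366
lock 0.05207034942378745 110.44925786705997
bar edge 156.8219851115242
bar edge 156.69359430758882
hole 157.81318608250896
```

Vent pips are at 156.7° and the bar at 156.8° (0–1° difference). I hold briefly, check once more and hand in.

Emit:
carry_out(
  steps=[
    [[0, 0, 0], [0, 0, 0], 0],
    [[0, 0, 0], [0, 0, 0], 0],
    [[0, 0, 0], [0, 0, 0], 0],
    [[0, 0, 0], [0, 0, 0], 0],
  ],
)

```text
time: 19.5
eef_pos: [0.5384, 0.0405, 0.1325]
eef_rot: [179.9, 0.2, 155.8]
contact_force: [-3.1, 0.8, 11.7]
grip_width: 0.144
```

Run:
```python
from h import *
plan([.5383,.0392,.1325],155.8)
cv2.imwrite('pics/w12.png',manip.camera('wrist')[:,:,::-1])
cv2.imwrite('pics/s12.png',manip.camera('scene')[:,:,::-1])
a=cv2.imread('pics/w12.png')[110:300,130:380];b=cv2.imread('pics/s12.png')[120:250,200:340]
cv2.imwrite('pics/f12.png',np.hstack([cv2.resize(a,(400,400)),cv2.resize(b,(400,400))]))
```

```text
t 19.5 at [0.5384 0.0405 0.1325] [1.7994e+02 1.7000e-01 1.5577e+02] q [ 17.  49. -47. 109.  51.  45.   8.] F [-3.1  0.8 11.7] g 0.144
shift [-0.0023 -0.006  -0.    ] turn [ 0.0006  0.0019 -0.0003]
```

View pics/f12.png

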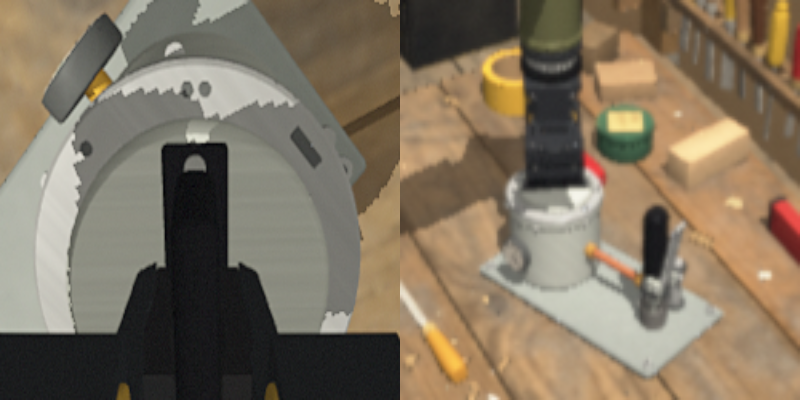

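It holds steady: bar at the double pips, flange flush, trigger at rest. Handing in.

```bash
python3 -c "
from workcell import manip
print(manip.job_done())"
```

```text
the job is handed in; nothing more can be done
None
```

I handed the job in at about 19.6 s, with the lid at the vent position and its bar still gripped at 60 N.

- **Trigger:** squeezed to a 31 mm opening, against 32 mm when flat. A picture after release shows it sprung back to its rest angle.
- **Lid:** I took the smaller of the two. Its flange measured 94 mm across, the other lid's 133 mm. It went in with the lugs through the slots, and the flange seated at the expected height (0.1325 m), confirmed by a rise in upward force.
- **Vent position:** I turned the lid clockwise by about 45°. At the last check the bar pointed at 156.8° and the middle of the vent pips at 156.7°, and it stayed there for the half second I watched before handing in.
- **Forces:** in the readings I took, the wrist force stayed under about 15 N. At hand-in the arm was pressing the lid down with about 12 N.
- **Disagreements:** the measured tool yaw was 155.8°, 1° off the camera's bar angle. The fixed and wrist cameras differed by 2–4 mm on the pot's position, so I used their mean, and the lid went in with only light side contact (about 5 N).
- **Other things:** I did not touch the wax, screwdriver, brush, marker or the larger lid.

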